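Find the stiffest scraping rib and mark it

ROBOT

A 6-joint arm with a two-finger parallel gripper is mounted at the origin on the work surface. World frame = base frame: x ahead of the robot, y to its left, z up, the work surface at z = 0. Lengths are in m, angles in rad, forces in N, time in s.
With the tool pointing down it reaches from about 0.25 to 0.725 m from the base axis. Payload 9.7 kg.
Tool frame: the origin (TCP) lies midway between the tips of the shut fingers; the grasp point (between the pads) lies 19 mm behind it; z points along the fingers, y is the line along which they close (so a half turn about z gives the same grasp; the last joint's range is limited). The gripper opens to 85 mm and grips with 20 to 120 N. Pads are 22 mm wide; open, the fingers measure 114 mm over their backs; the gripper's body (76 mm by 85 mm) begins 54 mm behind the grasp point. The pads swing forward as they close: fully open they stand 13 mm farther back than shut.
Start: joints at [-1.212, 0.087, 0.176, 1.66, 0, 1.571], TCP at [0.193, -0.515, 0.231] pointing down, gripper open.
Joint ranges: [-3.13, 3.13], [-0.85, 1.81], [-1.15, 1.24], [-2.2, 2.28], [-1.44, 1.52], [-3.14, 3.14]. Speed limits (rad/s): [2.22, 2.22, 2.57, 3.14, 3.14, 3.14].

INTERFACE

Orientations are given as a rotation vector (axis times angle).
In Python, from workcell import ctrl gives the robot as it stands. Calls block until the motion is done:
- ctrl.reach(position, orientation): joint-space move of the TCP to a pose.
- ctrl.line_to(position, ori=None, speed=0.15): straight line of the TCP; ori=None keeps the orientation; speed is the mean speed in m/s.
- ctrl.move_joints(angles): joint-space move.
- ctrl.open_gripper() and ctrl.grab(force=None): open the fingers fully, or close them until they stop; force is the grip in N (None keeps the last).
- ctrl.pause(seconds).
- ctrl.solve_ik(position, orientation): joint angles nearest the present ones, or None.
- ctrl.get_state(): the state.
- ctrl.capture(name): name is "side" or "top"; returns a dict with "pixels" (480x640x3 uint8, red, green, blue), "mtx" (3x3 intrinsics, pixels), "R" (3x3) and "t" (3): a world point X has camera coordinates R X + t. Camera axes: x right, y down, z forward; pixel columns grow to the right and rows downward; lengths in m; the calibration is good to about 2 mm. A picture is of the moment at which its call begins. There is no depth.
A pose or a line that the arm cannot do raises ctrl.Unreachable and nothing moves.
- ctrl.sign_off(): hands the job in; it is judged then, once.
The state is a dict: "time": time; "qpos": joint angles; "qd": joint speeds; "joint_torque": joint torques, N m; "tool_pos": TCP position; "tool_rot": TCP orientation; "force": force on the tool from outside, world axes, zero at the start; "wrist_torque": the same for the moment, N m; "gripper_width": finger opening in m; "finger_force": force on a finger pad.
Only numpy, scipy, OpenCV 4.12 (cv2) and the standard library are available. Lean on these libraries where they do the work, as an engineer would, in place of code of your own. Each camera call takes 0.05 s, during which the arm holds its last target. There are 200 camera calls.

TASK

Three steel scraping ribs are clamped by one end in the rib tester. Working from the left rib to the right one as the robot sees them, press the free tip of each gently down until it meets its stop post, keep it there for half a second to feel how hard it pushes back, and let it spring up again, never leaning on a rib with more than 20 N. Then stand the wooden marker peg in the hole in front of the stiffest rib, fully down and let go, and leave the jar, bowl and brush where they are.

Things in the scene. Friction and masses are not known exactly. Their poses are not given: they have to be found in the camera images.
- tester: rib tester fixed on the table: wooden base 200 x 236 x 20 mm, at its far side a wooden riser with three aluminium clamps (74 mm high with screws) holding three steel ribs 72 mm apart. Origin on the table under the middle rib; x runs from the free tips to the clamps, y to the robot's left along the row, z up. Press points at x = -31.5 mm, clamps x = +45 to +86, base x = -110 to +90
- rib_a: rib A: springy strip of bright steel, 34 mm wide, 2 mm thick, 89 mm free, rounded end, clamped at its far end. Origin on its underside at the clamp edge; axes as the tester's, tipping as it bends: it turns about the clamp edge, the force growing evenly with depth. Which rib is stiffest differs from run to run and cannot be seen; letters say nothing of place or stiffness
- rib_a_tip (a point): where to press this rib: upper face, centre line, 77 mm from the clamp edge, 12 mm in from the free end; 54 mm above the table at rest. Its rubber-faced stop post meets it 8 to 14 mm down, different from rib to rib, so depth does not tell stiffness; a broad fingertip, bearing nearer the clamp on the tilted strip, gets there 1 to 2 mm sooner. 2 to 10 N here bring the rib to the post; past that the force rises some 5 times or more faster
- rib_a_hole (a point): centre of the mouth of the round marker hole in front of rib A, in the wooden base, 20 mm above the table, 53.5 mm from that rib's press point along the tester's -x; vertical, 21 mm wide, 15 mm deep with a solid floor, slightly chamfered
- rib_b: rib B: springy strip of bright steel, 34 mm wide, 2 mm thick, 89 mm free, rounded end, clamped at its far end. Origin on its underside at the clamp edge; axes as the tester's, tipping as it bends: it turns about the clamp edge, the force growing evenly with depth. Which rib is stiffest differs from run to run and cannot be seen; letters say nothing of place or stiffness
- rib_b_tip (a point): where to press this rib: upper face, centre line, 77 mm from the clamp edge, 12 mm in from the free end; 54 mm above the table at rest. Its rubber-faced stop post meets it 8 to 14 mm down, different from rib to rib, so depth does not tell stiffness; a broad fingertip, bearing nearer the clamp on the tilted strip, gets there 1 to 2 mm sooner. 2 to 10 N here bring the rib to the post; past that the force rises some 5 times or more faster
- rib_b_hole (a point): centre of the mouth of the round marker hole in front of rib B, in the wooden base, 20 mm above the table, 53.5 mm from that rib's press point along the tester's -x; vertical, 21 mm wide, 15 mm deep with a solid floor, slightly chamfered
- rib_c: rib C: springy strip of bright steel, 34 mm wide, 2 mm thick, 89 mm free, rounded end, clamped at its far end. Origin on its underside at the clamp edge; axes as the tester's, tipping as it bends: it turns about the clamp edge, the force growing evenly with depth. Which rib is stiffest differs from run to run and cannot be seen; letters say nothing of place or stiffness
- rib_c_tip (a point): where to press this rib: upper face, centre line, 77 mm from the clamp edge, 12 mm in from the free end; 54 mm above the table at rest. Its rubber-faced stop post meets it 8 to 14 mm down, different from rib to rib, so depth does not tell stiffness; a broad fingertip, bearing nearer the clamp on the tilted strip, gets there 1 to 2 mm sooner. 2 to 10 N here bring the rib to the post; past that the force rises some 5 times or more faster
- rib_c_hole (a point): centre of the mouth of the round marker hole in front of rib C, in the wooden base, 20 mm above the table, 53.5 mm from that rib's press point along the tester's -x; vertical, 21 mm wide, 15 mm deep with a solid floor, slightly chamfered
- marker_center (a point): marker peg: plain round turned wood, 18 mm diameter, 70 mm tall, foot chamfered 3 mm, about 25 g, standing upright loose on the table to the left of the tester; this point is its centre, 35 mm above its foot; z runs up the peg
- glaze_jar_mid (a point): white jar with a lid, 64 mm wide, 95 mm tall, 0.4 kg, loose, leave alone; point 50 mm up its middle
- bowl_mid (a point): grey bowl, 120 mm wide, 55 mm tall, loose, leave alone; point on its axis 30 mm above the table
- brush_mid (a point): paint brush 190 mm long lying along its x axis, loose, leave alone; point at its middle, 10 mm up
Things that resemble listed ones, but are neither listed nor needed, are in the scene too. What is shaped like the part that bears marker_center but blue or red is not meant.

How it is judged:
On the way, in this order (a step that is already met when the one before it is completed fails the run):
1. the left rib's tip is held on its stop (within 1 mm) while the other two ribs are up (((y of rib_a_tip in the frame of tester above 0.036 m and z of rib_a_tip in the frame of tester below 0.04401 m and z of each of rib_b_tip, rib_c_tip in the frame of tester above 0.051 m) or (y of rib_b_tip in the frame of tester above 0.036 m and z of rib_b_tip in the frame of tester below 0.0421 m and z of each of rib_a_tip, rib_c_tip in the frame of tester above 0.051 m) or (y of rib_c_tip in the frame of tester above 0.036 m and z of rib_c_tip in the frame of tester below 0.046 m and z of each of rib_a_tip, rib_b_tip in the frame of tester above 0.051 m))), for 0.2 s.
2. the middle rib's tip is held on its stop (within 1 mm) while the other two ribs are up (((y of rib_a_tip in the frame of tester between -0.036 and 0.036 m and z of rib_a_tip in the frame of tester below 0.04401 m and z of each of rib_b_tip, rib_c_tip in the frame of tester above 0.051 m) or (y of rib_b_tip in the frame of tester between -0.036 and 0.036 m and z of rib_b_tip in the frame of tester below 0.0421 m and z of each of rib_a_tip, rib_c_tip in the frame of tester above 0.051 m) or (y of rib_c_tip in the frame of tester between -0.036 and 0.036 m and z of rib_c_tip in the frame of tester below 0.046 m and z of each of rib_a_tip, rib_b_tip in the frame of tester above 0.051 m))), for 0.2 s.
3. the right rib's tip is held on its stop (within 1 mm) while the other two ribs are up (((y of rib_a_tip in the frame of tester below -0.036 m and z of rib_a_tip in the frame of tester below 0.04401 m and z of each of rib_b_tip, rib_c_tip in the frame of tester above 0.051 m) or (y of rib_b_tip in the frame of tester below -0.036 m and z of rib_b_tip in the frame of tester below 0.0421 m and z of each of rib_a_tip, rib_c_tip in the frame of tester above 0.051 m) or (y of rib_c_tip in the frame of tester below -0.036 m and z of rib_c_tip in the frame of tester below 0.046 m and z of each of rib_a_tip, rib_b_tip in the frame of tester above 0.051 m))), for 0.2 s.
At the end, for the whole second after the job is handed in: the marker peg stands in the hole in front of the stiffest rib: its centre within 5 mm of the hole's axis and 36 to 44 mm above the table (4 mm or less short of fully down), upright within 0.12 rad; all three ribs have sprung back to within 3 mm of rest (horizontal distance between marker_center and rib_c_hole below 0.005 m and height (world z) of marker_center between 0.036 and 0.044 m and angle between marker_center's own z axis and vertical below 0.12 rad and z of each of rib_a_tip, rib_b_tip, rib_c_tip in the frame of tester above 0.051 m); the robot touches nothing.
It fails at once if a rib is pressed with more than 20 N (contact force between any of rib_a, rib_b, rib_c and anything else above 20 N).
It fails at once if the jar, bowl or brush is moved more than 20 mm (distance of any of glaze_jar_mid, bowl_mid, brush_mid from where it was at the start of the episode above 0.02 m).
It also fails if it takes over 72 s, if anything falls off the work surface, if the arm or the gripper's body presses on something with over 40 N, if the wrist force passes 120 N, or if a joint passes its speed limit or range.

## Working session

There is one attempt and no reset: what is moved stays moved. The work goes in short steps, each a Python script; the robot and the scene stay as the last script left them, time stands still between calls to the robot, and variables do not carry over. Pictures are saved under pics/ and viewed, at most 10 in all, crops included, and the job is handed in when it is done.

```bash
mkdir -p pics; python3 - <<'E'
from workcell import ctrl
import cv2,numpy as np
for n in("top","side"):
    c=ctrl.capture(n); cv2.imwrite(f"pics/{n}0.png",c["pixels"][:,:,::-1]); np.savez(n+"0",**c)
    print(n,c["mtx"].tolist(),c["R"].round(4).tolist(),c["t"].round(4).tolist())
s=ctrl.get_state();print(s)
E
```

```text
top [[480.317259223111, 0.0, 318.11432415778285], [0.0, 480.317259223111, 246.17906523909656], [0.0, 0.0, 1.0]] [[-0.077, -0.997, -0.0031], [-0.9751, 0.0759, -0.2086], [0.2082, -0.0131, -0.978]] [-0.0051, 0.6062, 1.0333]
side [[451.20122772586194, 0.0, 321.67051248734873], [0.0, 451.20122772586194, 239.97981978494178], [0.0, 0.0, 1.0]] [[-0.7141, -0.6996, -0.0259], [-0.3439, 0.3827, -0.8575], [0.6098, -0.6034, -0.5139]] [0.3926, 0.284, 0.7462]
{'time': 0.1, 'qpos': array([-1.21200479e+00,  8.73650921e-02,  1.75231138e-01,  1.65978919e+00,
        2.71129115e-05,  1.57078726e+00]), 'qd': array([ 9.52153964e-05, -8.40398756e-04,  1.78810174e-03,  8.34748032e-04,
       -7.90982671e-04, -1.54695717e-03]), 'joint_torque': array([-1.46670089e-03, -5.21561837e+01,  4.65652442e+01,  1.59676076e-02,
       -7.00804799e-05, -9.50655703e-06]), 'tool_pos': array([ 0.19306648, -0.51478927,  0.23068506]), 'tool_rot': array([-3.09007714e+00, -5.60385595e-01,  2.73820330e-04]), 'force': array([ 0.48122225, -0.37636584,  0.85227955]), 'wrist_torque': array([-0.04592295,  0.00438346, -0.04002053]), 'finger_force': 0.0, 'gripper_width': 0.08569695472248798}
```

View pics/top0.png

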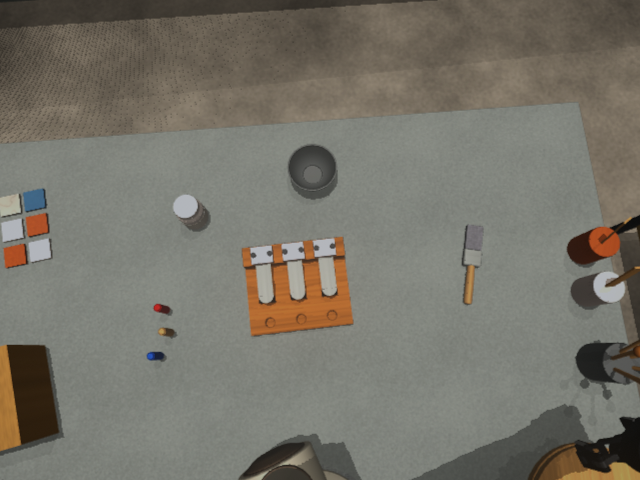

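View pics/side0.png

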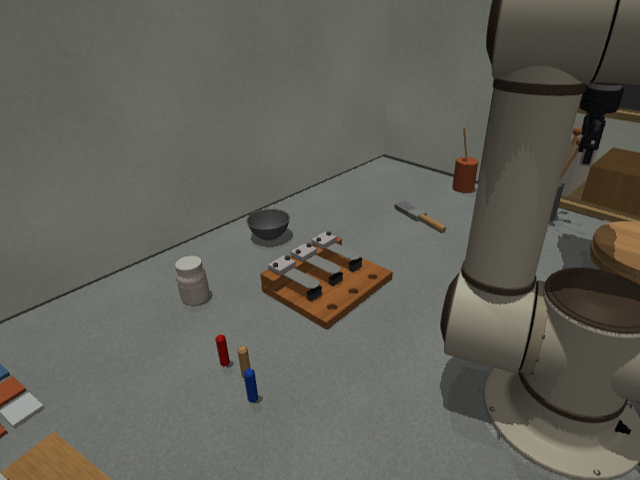

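Top view: the tester spans about (245–352, 238–335), with holes near (270,323), (301,319) and (332,315). The wooden peg is at (166,331), with red at (161,309) and blue at (155,356) on either side. The side view agrees: wooden peg at (244,360), holes at (332,306), (353,291) and (373,277). I'll zoom in for accurate pixels.

```bash
python3 - <<'E'
import cv2,numpy as np
t=np.load("top0.npz")["pixels"][:,:,::-1]; s=np.load("side0.npz")["pixels"][:,:,::-1]
def crop(im,x,y,w,h,k,g=10):
    o=cv2.resize(im[y:y+h,x:x+w],None,fx=k,fy=k,interpolation=cv2.INTER_CUBIC)
    for i in range(0,w,g): cv2.line(o,(i*k,0),(i*k,6),(0,255,255),1); cv2.putText(o,str(x+i),(i*k,18),0,.35,(0,255,255))
    for j in range(0,h,g): cv2.line(o,(0,j*k),(6,j*k),(0,255,255),1); cv2.putText(o,str(y+j),(8,j*k+4),0,.35,(0,255,255))
    return o
a=crop(t,240,230,120,110,4); b=crop(t,140,300,40,60,7)
o=np.zeros((440,770,3),np.uint8); o[:,:480]=a; o[:420,485:765]=b
cv2.imwrite("pics/c1.png",o)
a=crop(s,255,225,145,105,4); b=crop(s,210,325,55,85,4)
o=np.zeros((420,800,3),np.uint8); o[:,:580]=a; o[:340,580:800]=b
cv2.imwrite("pics/c2.png",o)
E
```

```text
(no output)
```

View pics/c1.png

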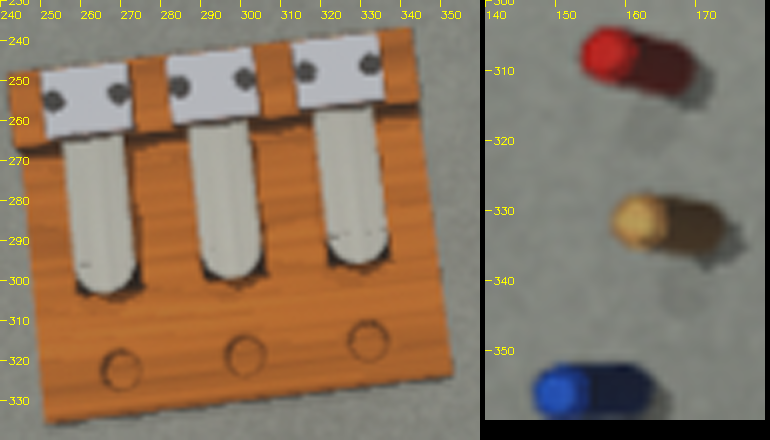

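View pics/c2.png

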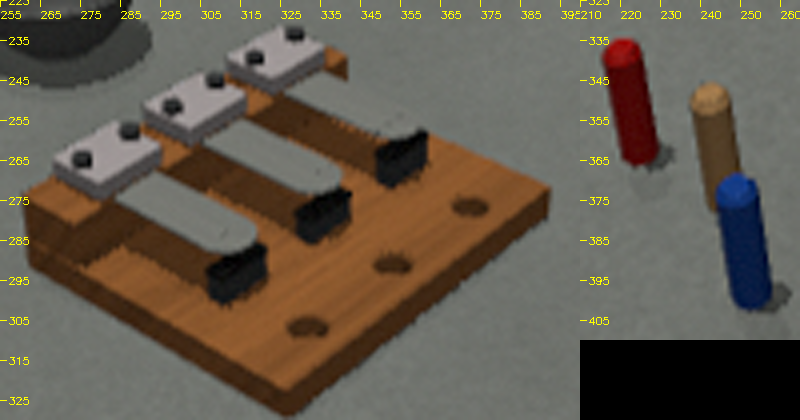

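Top crop: holes at (270,322.3), (301.3,318.8) and (332.2,315), rib ends near (266,303.5), (298,300) and (329.5,296), peg top near (161.5,331.3). Side crop: holes at (331.8,306.8), (353.2,291.2) and (372.6,276.8), peg top at (243,348.5).

```bash
python3 - <<'E'
import cv2,numpy as np
from scipy.optimize import least_squares
C={n:np.load(n+"0.npz") for n in("top","side")}
def pr(n,X):
    c=C[n];p=(np.atleast_2d(X)@c["R"].T+c["t"])@c["mtx"].T;return p[:,:2]/p[:,2:]
hl=np.array([[-.085,.072,.02],[-.085,0,.02],[-.085,-.072,.02]])
cn=np.array([[-.110,.118,.02],[-.110,-.118,.02]])
obs=[("top",hl,[(270,322.3),(301.3,318.8),(332.2,315)]),("top",cn,[(251.5,335.5),(353,324)]),
("side",hl,[(331.8,306.8),(353.2,291.2),(372.6,276.8)])]
def T(p,L):
    c,s=np.cos(p[2]),np.sin(p[2]);return L@np.array([[c,-s,0],[s,c,0],[0,0,1]]).T+[p[0],p[1],0]
for ns in(("top",),("side",),("top","side")):
    f=lambda p:np.concatenate([(pr(n,T(p,L))-o).ravel() for n,L,o in obs if n in ns])
    r=least_squares(f,[.45,0,0]);print(ns,r.x.round(4),f(r.x).round(1))
p=r.x
print("tips pred top",pr("top",T(p,np.array([[-.0435,y,.054] for y in(.072,0,-.072)]))).round(1))
for z in (.068,):
  for n,o in(("top",(161.5,331.3)),("side",(243,348.5))):
    q=least_squares(lambda a:(pr(n,[a[0],a[1],z])-o).ravel(),[.4,.3]).x;print("peg",n,q.round(4))
q=least_squares(lambda a:np.r_[(pr("top",a)-(161.5,331.3)).ravel(),(pr("side",a)-(243,348.5)).ravel()],[.4,.3,.07]).x;print("peg both",q.round(4))
print("peg foot side pred",pr("side",[q[0],q[1],0]),"top",pr("top",[q[0],q[1],0]))
for n,o,z in(("top",(157,308),.07),("top",(151,356),.07)):
    print(least_squares(lambda a:(pr(n,[a[0],a[1],z])-o).ravel(),[.4,.3]).x.round(3))
E
```

```text
('top',) [0.5309 0.0024 0.0353] [ 0.1 -0.  -0.1 -0.1  0.   0.2 -0.4  0.   0.4 -0.2]
('side',) [0.5324 0.0062 0.0339] [ 0.   0.1 -0.1 -0.   0.  -0. ]
('top', 'side') [0.5317 0.0037 0.0359] [-0.5 -0.3 -0.7 -0.4 -0.5 -0.1 -1.  -0.3 -0.2 -0.5  1.1 -0.4  0.9 -0.5
  0.9 -0.4]
tips pred top [[266.3 302.6]
 [298.1 299. ]
 [329.9 295.4]]
peg top [0.4394 0.3055]
peg side [0.4411 0.3066]
peg both [0.4402 0.3063 0.0682]
peg foot side pred [[247.69265869 375.80925433]] top [[170.53699895 331.98206598]]
[0.491 0.314]
[0.388 0.328]
```

```bash
cat > h.py <<'E'
from workcell import ctrl
import numpy as np, cv2
P=np.array([.5317,.0037,.0359])
def W(x,y,z):
    c,s=np.cos(P[2]),np.sin(P[2]); return np.array([P[0]+c*x-s*y,P[1]+s*x+c*y,z])
def down(yaw=P[2]): return np.pi*np.array([np.cos(yaw/2),np.sin(yaw/2),0])
def F(n=4):
    v=[]
    for _ in range(n): v.append(ctrl.get_state()["force"][2]); ctrl.pause(.01)
    return np.mean(v)
def press(y):
    a=W(-.0315,y,.062); ctrl.line_to(a,speed=.1); ctrl.pause(.2)
    f0=F(10); log=[]; hit=0; z=.056
    while z>.036:
        ctrl.line_to([a[0],a[1],z],speed=.01); ctrl.pause(.03)
        f=F()-f0; zt=ctrl.get_state()["tool_pos"][2]; log.append((zt,f))
        if f>13: break
        d=np.array([l for l in log if l[1]>.4])
        if len(d)>8:
            k,b=np.polyfit(d[:-2,0],d[:-2,1],1); ex=f-(k*zt+b)
            if ex>1.2: hit+=1
            if ex>3: break
        z-=.0006 if z>.048 else .0003
    ctrl.pause(.5); hold=F(10)-f0; zh=ctrl.get_state()["tool_pos"][2]
    ctrl.line_to(a,speed=.05); ctrl.line_to(W(-.0315,y,.075),speed=.1)
    print("y",y,"f0",round(f0,2),"hold F",hold.round(2),"z",zh.round(4),"t",ctrl.get_state()["time"])
    print(" ".join(f"{1e3*q:.1f}:{f:.2f}" for q,f in log))
E
python3 - <<'E'
from h import *
print(ctrl.solve_ik(W(-.0315,.072,.12),down()))
ctrl.grab(20); ctrl.reach(W(-.0315,.072,.12),down()); s=ctrl.get_state();print(s["time"],s["tool_pos"],s["gripper_width"],s["force"])
press(.072)
c=ctrl.capture("top");cv2.imwrite("pics/p1.png",c["pixels"][:,:,::-1])
E
```

```text
[ 0.14864937 -0.03803434 -0.16618002  1.44265064  0.         -3.02884328]
4.675 [0.49770349 0.07433497 0.12003993] 0.00016375055083482938 [ 0.80825956  0.2856534  -0.72250103]
y 0.072 f0 0.02 hold F 9.16 z 0.0437 t 17.0833
56.0:-0.27 55.4:0.46 54.8:-0.06 54.2:0.08 53.6:-0.37 53.0:-0.19 52.4:0.81 51.8:0.44 51.2:1.41 50.6:1.48 50.0:2.02 49.4:1.96 48.9:2.98 48.3:2.69 47.6:3.01 47.4:3.25 47.1:3.37 46.8:3.49 46.4:3.39 46.1:4.07 45.8:4.41 45.5:4.25 45.2:4.04 44.9:4.70 44.6:4.93 44.3:4.63 44.0:5.42 43.8:5.50 43.7:7.30 43.6:8.99
```

```bash
sed -i 's/z=.056$/z=.0525/; s/z-=.0006 if z>.048 else .0003/z-=.001 if z>.0490 else .0004/; s/len(d)>8/len(d)>5/; s/l\[1\]>.4\]/l[1]>.4 or l[0]<.0515]/; s/F(n=4)/F(n=5)/' h.py
python3 - <<'E'
from h import *
ctrl.line_to(W(-.0315,0,.075),speed=.15); press(0)
E
```

```text
Traceback (most recent call last):
workcell.Unreachable: the arm cannot follow that straight line within its joint ranges
```

View pics/p1.png

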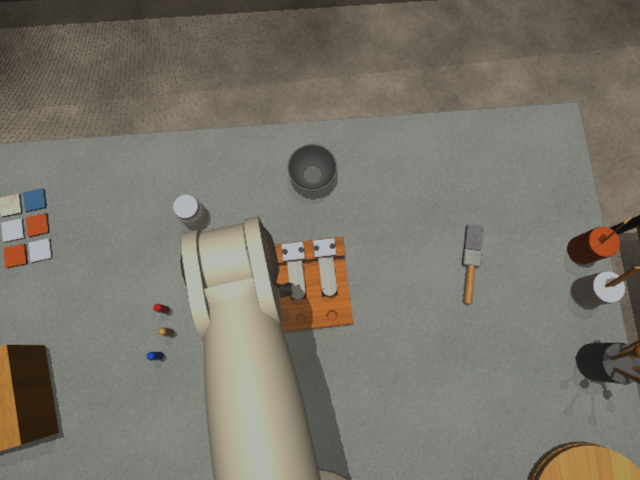

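The arm occludes the left rib, but nothing in view has been disturbed: the wooden peg is still at (166,331) and the other ribs are up. The last joint is near its limit, so I'll use the equivalent half-turned orientation.

```bash
python3 - <<'E'
from h import *
Y=P[2]+np.pi
print(ctrl.get_state()["time"],ctrl.solve_ik(W(-.0315,0,.075),down(Y)),ctrl.solve_ik(W(-.0315,-.072,.075),down(Y)))
ctrl.reach(W(-.0315,0,.08),down(Y)); print(ctrl.get_state()["time"]); press(0)
E
```

```text
17.1333 [ 0.00513648 -0.03406919 -0.24934209  1.35552343  0.         -0.03076352] [-0.13712836 -0.01652039 -0.23215567  1.35516104  0.         -0.17302836]
19.6667
y 0 f0 0.14 hold F 7.94 z 0.0418 t 30.0417
52.6:-0.10 51.5:0.69 50.5:0.70 49.5:1.39 48.5:0.86 48.1:1.35 47.7:0.74 47.3:1.39 46.9:1.33 46.5:1.75 46.1:1.41 45.7:1.66 45.3:1.85 44.9:2.07 44.5:1.97 44.1:2.51 43.7:2.18 43.3:1.97 42.9:2.47 42.5:2.72 42.1:2.73 41.9:5.14 41.8:7.93
```

```bash
python3 - <<'E'
from h import *
ctrl.line_to(W(-.0315,-.072,.075),speed=.2); press(-.072)
q=np.array([.4402,.3060,.09])
for y in(P[2]+np.pi,np.pi/2,np.pi,np.pi+.3): print(y,ctrl.solve_ik(q,down(y)))
E
```

```text
y -0.072 f0 -0.16 hold F 13.51 z 0.0453 t 38.5417
52.5:1.54 51.6:2.36 50.6:3.29 49.6:4.20 48.6:5.02 48.3:5.42 47.9:5.69 47.6:6.00 47.2:6.55 46.9:6.87 46.5:7.56 46.2:7.81 45.8:7.94 45.5:8.38 45.4:10.98 45.3:13.58
3.177492653589793 [ 0.6074558   0.04659295 -0.13917485  1.38502852  0.          0.5715558 ]
1.5707963267948966 [ 0.6074558   0.04659295 -0.13917485  1.38502852  0.          2.17825213]
3.141592653589793 [ 0.6074558   0.04659295 -0.13917485  1.38502852  0.          0.6074558 ]
3.441592653589793 [ 0.6074558   0.04659295 -0.13917485  1.38502852  0.          0.3074558 ]
```

Stiffnesses come out at about 0.55 N/mm (left), 0.24 (middle) and 0.95 (right), so the right rib is stiffest. Next I'll fetch the wooden peg.

```bash
python3 - <<'E'
from h import *
Y=P[2]+np.pi; q=np.array([.4402,.3060])
ctrl.line_to(W(-.0315,-.072,.12),speed=.3); ctrl.open_gripper()
ctrl.reach([*q,.15],down(Y)); print(ctrl.get_state()["time"])
ctrl.line_to([*q,.028],speed=.12); ctrl.grab(40)
s=ctrl.get_state(); print(s["time"],s["tool_pos"],s["gripper_width"],s["finger_force"])
ctrl.line_to([*q,.15],speed=.25)
h=W(-.085,-.072,.075); ctrl.reach(h,down(Y)); ctrl.pause(.1)
s=ctrl.get_state(); print(s["time"],s["tool_pos"],s["gripper_width"],s["force"],h)
t=[]
for n in("side","top"):
    c=ctrl.capture(n); np.savez(n+"1",**c); t.append(c["pixels"][:,:,::-1])
o=np.hstack([cv2.resize(t[0][200:320,300:420],None,fx=3.33,fy=3.33,interpolation=2),cv2.resize(t[1][240:360,270:390],None,fx=3.33,fy=3.33,interpolation=2)])
cv2.imwrite("pics/g1.png",o)
E
```

```text
41.05
42.8417 [0.44024497 0.3060374  0.02809539] 0.016644651428787398 38.92255081096664
45.0167 [ 0.44972174 -0.07049906  0.0751368 ] 0.01707607867607481 [-0.24632441 -0.51374271  0.12176708] [ 0.44933901 -0.07130445  0.075     ]
```

View pics/g1.png

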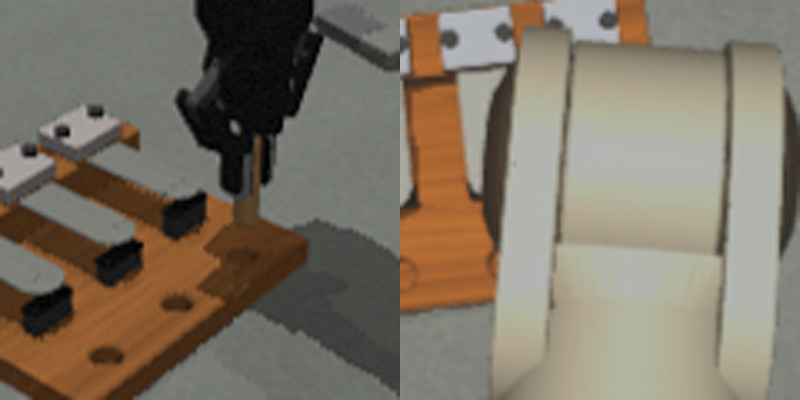

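The side view shows the peg held upright, its foot at about crop (246,224), above the right hole at crop (243,257). The top view is blocked by the arm. I'll compute the offset between peg and hole from the side camera alone.

```bash
python3 - <<'E'
import numpy as np,cv2
c=np.load("side1.npz"); K,R,t=c["mtx"],c["R"],c["t"]
def back(u,v,z):
    d=R.T@np.linalg.solve(K,[u,v,1]); o=-R.T@t; return (o+d*(z-o[2])/d[2])[:2]
def pr(X): p=K@(R@X+t); return (p[:2]/p[2]).round(1)
print("hole",back(372.8,277,.02)); 
for v in(265.5,266.,266.5): print("peg",v,back(373.9,v,.047))
print(pr(np.array([.4497,-.0705,.047])), "hole pred",pr(np.array([.4493,-.0713,.02])))
o=cv2.resize(c["pixels"][235:290,350:400,::-1],None,fx=10,fy=10,interpolation=2)
for i in range(0,50,5): cv2.putText(o,str(350+i),(i*10,10),0,.35,(0,255,255)); cv2.line(o,(i*10,12),(i*10,18),(0,255,255))
for i in range(0,55,5): cv2.putText(o,str(235+i),(0,i*10+4),0,.35,(0,255,255)); cv2.line(o,(26,i*10),(32,i*10),(0,255,255))
cv2.imwrite("pics/g2.png",o)
E
```

```text
hole [ 0.44913857 -0.06825659]
peg 265.5 [ 0.45284074 -0.07549708]
peg 266.0 [ 0.45155458 -0.07389453]
peg 266.5 [ 0.45027274 -0.07229734]
[373.6 266.9] hole pred [373.6 276.4]
```

View pics/g2.png

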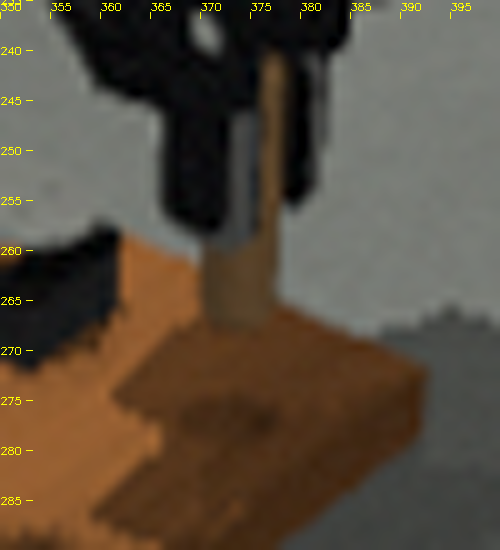

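Refined pixels: peg foot axis at about (372.8,266.3), hole at about (372.4,276.7). The peg should shift about (−2, +2.5) mm by the side view, or roughly 0 by the pose fit. I'll take the midpoint, since the 3 mm chamfer covers the rest, and descend while watching the force.

```bash
python3 - <<'E'
from h import *
xy=np.array([.4485,-.0691])
ctrl.line_to([*xy,.052],speed=.08); ctrl.pause(.1); f0=np.mean([ctrl.get_state()["force"] for _ in range(5)],0)
z=.049
while z>.0325:
    z-=.0015; ctrl.line_to([*xy,z],speed=.03); s=ctrl.get_state(); f=s["force"]-f0
    print(round(s["tool_pos"][2]*1e3,1),f.round(1),end=" ")
    if f[2]>12: break
    if z<.046: xy=xy+np.clip(f[:2]*.0001,-.0005,.0005)
print(s["time"],xy,s["tool_pos"])
c=ctrl.capture("side");cv2.imwrite("pics/i1.png",cv2.resize(c["pixels"][225:300,340:420,::-1],None,fx=7,fy=7,interpolation=2))
E
```

```text
47.4 [ 0.1 -0.1  1. ] 46.0 [-0.4 -0.2 -0.1] 44.6 [ 0.2 -0.6  1.2] 43.0 [ 2.  -0.3 -0.1] 41.4 [ 2.7 -0.   0.3] 39.8 [1.8 0.1 0.1] 38.3 [ 1.6 -1.2 -0.4] 36.8 [ 0.5 -0.4  0.3] 35.3 [0.1 0.  0.3] 33.9 [ 0.1 -0.   1.3] 33.0 [-1.5 -0.4  5.1] 48.4583 [ 0.44925051 -0.0693858 ] [ 0.44959121 -0.06938933  0.03302929]
```

View pics/i1.png

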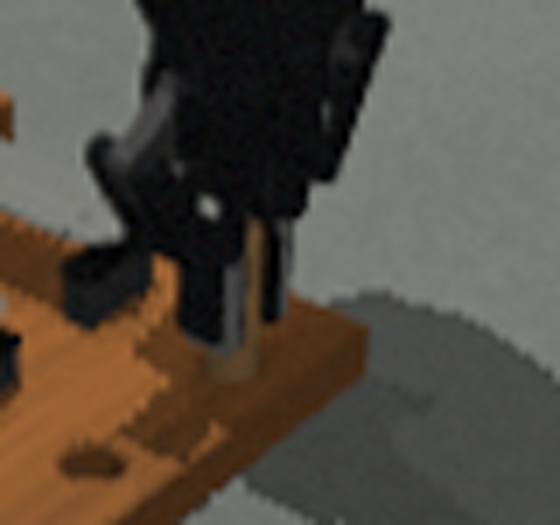

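The peg is seated: floor contact came at TCP z = 33 mm, exactly as predicted, and the picture shows it in the right hole. Now I'll release, retreat and verify.

```bash
python3 - <<'E'
from h import *
ctrl.open_gripper(); p=ctrl.get_state()["tool_pos"]
ctrl.line_to([p[0],p[1],.17],speed=.12)
ctrl.reach([.193,-.515,.231],down(P[2]+np.pi-1.2)); print(ctrl.get_state()["time"])
t=ctrl.capture("top")["pixels"][230:340,240:360,::-1]; s=ctrl.capture("side")["pixels"][220:330,255:400,::-1]
cv2.imwrite("pics/f.png",np.hstack([cv2.resize(a,None,fx=3,fy=3,interpolation=2) for a in(t,s)]))
E
```

```text
52.35
```

View pics/f.png

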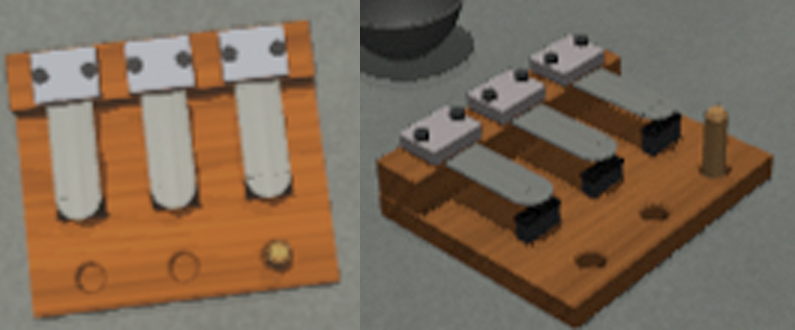

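Both views show the peg upright in the right hole, all three ribs up, and the arm clear.

```bash
python3 -c "
from workcell import ctrl
print(ctrl.sign_off())"
```

```text
the job is handed in; nothing more can be done
None
```

I pressed all three ribs from left to right (about 0.55, 0.24 and 0.95 N/mm, at most about 14 N), stood the wooden peg fully down in the hole in front of the stiffest (right) rib, and handed the job in at about 52 s; no verdict came back.

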